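Swap three packing supplies into their own holders

ROBOT

A 6-joint arm with a two-finger parallel gripper is mounted at the origin on the work surface; the furniture and walls round the work are solid. World frame = base frame: x ahead of the robot, y to its left, z up, the work surface at z = 0. Lengths are in m, angles in rad, forces in N, time in s.
With the tool pointing down it reaches from about 0.25 to 0.8 m from the base axis. Payload 3.9 kg.
Tool frame: the origin (TCP) lies at the very end of the fingers, on their centre line; the grasp point (between the pads) lies hold_point_z behind it (hold_point_z is the distance from the TCP to the grasp point, in m); z points along the fingers, y is the line along which they close (so a half turn about z gives the same grasp; the last joint's range is limited). The gripper opens to 85 mm and grips with 20 to 120 N. Pads are 22 mm wide; open, the fingers measure 114 mm over their backs; the gripper's body (76 mm by 85 mm) begins 54 mm behind the grasp point. The pads swing forward as they close: fully open they stand 13 mm farther back than shut.
Start: joints at [-1.214, 0.26, -0.138, 1.173, 0, 1.571], TCP at [0.183, -0.492, 0.202] pointing down, gripper open.
Joint ranges: [-2.78, 2.78], [-0.83, 1.72], [-1.28, 1.37], [-1.9, 2.12], [-1.57, 1.48], [-3.14, 3.14]. Speed limits (rad/s): [2.57, 2.57, 3.14, 3.14, 3.14, 3.14].

INTERFACE

Orientations are given as a unit quaternion [x, y, z, w].
In Python, from workcell import * gives the robot as it stands.
- The arm moves only by the tool step_arm, never from a script. Its argument "increments" is text: rows parted by semicolons, each of 4 numbers parted by spaces: the shift along the tool's x, y, z as a fraction of full scale, then the turn about the tool's z as a fraction of full scale. A call has 1 to 12 rows; each row is the pose to reach, as a shift and turn from the pose commanded when the call began, along the tool's axes at that moment, turning the shorter way round; what a row does not reach only later rows make up. Full scale, the value 1, is 0.15 m for a shift and 360 degrees for a turn. A row lasts 1/10 s, in which the tool goes at most 50 mm and 8.59 degrees, less where a joint would pass 70% of its speed; a pose out of reach is approached as far as the arm can. A call with a number of a shift or a turn outside -1 to 1 is refused whole. A call with a gripper value outside its range is refused whole. "gripper" is the opening, from -1 (shut) to 1 (fully open), set as the call begins (left out, the last holds). The fingers move at their own pace and stop on an object; "newtons" is the grip in N (left out, the last holds). Time passes only in rows, so rows that repeat a pose let the fingers close. It gives the time, the measured TCP pose, the force, the opening and the grip force at its end, in the units of the state.
- state(): the state, without advancing time (a new reading comes with each control period).
- capture(name): name is "scene" or "side" or "wrist"; returns the picture (420x560x3 uint8, blue, green, red); there is no depth.
- camera_params(name): a dict with "fx", "fy", "cx", "cy" (pixels), "D" ([k1, k2, p1, p2, k3] as OpenCV has them; the pictures are not rectified), "position" and "orientation" of the camera in the world. Camera axes: x right, y down, z forward; pixel columns grow to the right and rows downward; lengths in m; the calibration is good to about 2 mm. A picture is of the moment at which its call begins: read the wrist's pose just before it. camera_params takes no time and is no camera call; for the wrist camera it gives the pose at the moment of the call.
- hand_in(): hands the job in; it is judged then, once.
The state is a dict: "t": time; "qpos": joint angles; "joint_velocities": joint speeds; "tau": joint torques, N m; "position": TCP position; "ee_rot": TCP orientation; "wrist_force": force on the tool from outside, world axes, zero at the start; "ft_torque": the same for the moment, N m; "gripper_width": finger opening in m; "gripper_force": force on a finger pad.
Only numpy, scipy, OpenCV 4.12 (cv2) and the standard library are available. Lean on these libraries where they do the work, as an engineer would, in place of code of your own. Each camera call takes 0.05 s, during which the arm holds its last target. There are 200 camera calls.

TASK

The jar, the pack of kraft tags and the pack of white cards have ended up in one another's black holders at the packing bench. Move each into the holder made for its shape, flat and upright on the floor of its recess - jar in the round one, tags in the smaller oblong one, cards in the larger oblong one - using the empty cork mat to set something aside on the way. Set everything down gently instead of dropping it, and leave the small black tape roll and the yellow cutter where they are.

Things in the scene. Friction and masses are not known exactly. Their poses are not given: they have to be found in the camera images.
- jar: Closed screw jar of beads with a pale lid, round, 57 mm across and 75 mm high, about 0.11 kg. Origin at the centre of its underside, z up its axis. At the start it stands in the tag holder.
- tag_pack: Low block of brown kraft tags, one rigid piece, 92 mm long (its x axis), 51 mm wide (y), 28 mm high, about 0.11 kg. Origin at the centre of its underside, z up. At the start it lies in the card holder. Grip it across its width.
- card_pack: Tall block of white cards, one rigid piece, 115 mm long (its x axis), 59 mm wide (y), 51 mm high, about 0.21 kg. Origin at the centre of its underside, z up. At the start it lies across the top of the jar holder (the smaller white card stacks lying on the bare bench are fixed clutter).
- tag_holder: Fixed shallow black oblong tray, the smaller of two, for the tags. Outside 120 mm (its x axis) by 79 mm (y); recess 108 x 67 mm; floor 4 mm above the bench, rim 6 mm thick with its top 10 mm above the bench (recess 6 mm deep). In the middle of each long side the rim has a 40 mm gap for a finger. Origin at the centre of its underside, on the bench.
- card_holder: Fixed shallow black oblong tray, the larger of two, for the cards. Outside 143 mm (its x axis) by 87 mm (y); recess 131 x 75 mm; floor 4 mm above the bench, rim 6 mm thick with its top 10 mm above the bench (recess 6 mm deep). In the middle of each long side the rim has a 40 mm gap for a finger. Origin at the centre of its underside, on the bench.
- jar_holder: Fixed black square plate 96 x 96 mm, 10 mm high, with a round recess 73 mm across and 6 mm deep in its middle (floor 4 mm above the bench), for the jar; the cards hide the recess at the start. Origin at the centre of its underside, on the bench.
- rest_mat: Fixed plain cork mat, 130 mm (its x axis) by 90 mm (y), 3 mm thick, empty at the start: the free spot for setting one thing aside. Origin at the centre of its underside, on the bench.
- tape_roll: Small black roll of tape lying flat, 60 mm across, 18 mm high, not part of the job. Origin at the centre of its underside.
- cutter: Yellow snap-off cutter lying flat, 156 mm long (its y axis), 22 mm wide, 15 mm high, not part of the job. Origin at the centre of its underside.
There are look-alikes about, which are no part of the job. What is shaped like the tag_pack but pink is not meant.

How it is judged:
At the end, for the whole second after the job is handed in: The jar stands upright in the round recess, the tag pack lies flat in the smaller oblong recess and the card pack in the larger one: each within 14 mm of its holder's centre, its underside on the recess floor (within 2.5 mm), tilted less than 0.08 rad, at rest (horizontal distance between jar and jar_holder below 0.014 m and z of jar in the frame of jar_holder below 0.0065 m and angle between each of jar, tag_pack, card_pack's own z axis and vertical below 0.08 rad and linear speed of each of jar, tag_pack, card_pack below 0.02 m/s and horizontal distance between tag_pack and tag_holder below 0.014 m and z of tag_pack in the frame of tag_holder below 0.0065 m and horizontal distance between card_pack and card_holder below 0.014 m and z of card_pack in the frame of card_holder below 0.0065 m); the robot touches nothing.
It fails at once if the tape roll or the cutter is pushed more than 25 mm (distance of any of tape_roll, cutter from where it was at the start of the episode above 0.025 m).
It fails at once if the jar, the tags or the cards are dropped (falling freely faster than 0.7 m/s, about 25 mm of fall) ((linear speed of jar above 0.7 m/s and contact force between the fingers and jar below 0.05 N) or (linear speed of tag_pack above 0.7 m/s and contact force between the fingers and tag_pack below 0.05 N) or (linear speed of card_pack above 0.7 m/s and contact force between the fingers and card_pack below 0.05 N)).
It also fails if it takes over 102 s, if anything falls off the work surface, if the arm or the gripper's body presses on something with over 40 N, if the wrist force passes 120 N, or if a joint passes its speed limit or range.

## Working session

There is one attempt and no reset: what is moved stays moved. The work goes in short steps, Python scripts to look and compute and a tool call to move; the robot and the scene stay as the last step left them, time stands still between calls to the robot, and variables do not carry over. Pictures are saved under pics/ and viewed, at most 14 in all, crops included, and the job is handed in when it is done.

Besides the shell and the picture viewer there is one more tool, called after ">>>" by a JSON object that holds its "api" and its "payload". step_arm: Moves the arm, as the interface text tells. Its arguments: {"type":"object","properties":{"increments":{"type":"string"},"gripper":{"type":"number"},"newtons":{"type":"number"}},"required":["increments"]}

```bash
mkdir -p pics; ls; python3 - <<'E'
from workcell import *
import cv2
for n in("scene","side"):
    im=capture(n); cv2.imwrite(f"pics/{n}0.png",im); print(n,camera_params(n))
s=state();print(s["t"],s["position"],s["ee_rot"],s["gripper_width"],{k:v for k,v in globals().items() if 'hold' in k})
E
```

```text
pics
scene {'fx': 497.2133630376762, 'fy': 497.2133630376762, 'cx': 277.8816845993083, 'cy': 202.97247286258477, 'D': array([-0.03850571,  0.        ,  0.        ,  0.        ,  0.        ]), 'position': array([-0.51364184,  0.73416477,  0.60731689]), 'orientation': array([-0.38404101,  0.74645148, -0.48456371,  0.24600955])}
side {'fx': 527.533882381577, 'fy': 527.533882381577, 'cx': 271.5985298915087, 'cy': 203.58198638545238, 'D': array([-0.17048734,  0.        ,  0.        ,  0.        ,  0.        ]), 'position': array([-0.07766003,  0.69022694,  1.0427416 ]), 'orientation': array([-0.31833589,  0.87521525, -0.34255477,  0.12376091])}
0.1 [ 0.18314633 -0.4913262   0.20075581] [ 9.84129098e-01  1.77451882e-01 -1.65949205e-04 -8.48952777e-04] 0.08548694517249547 {'hold_point_z': 0.0187}
```

View pics/scene0.png

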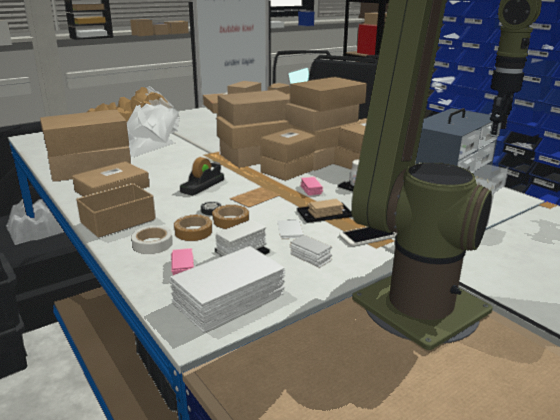

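View pics/side0.png

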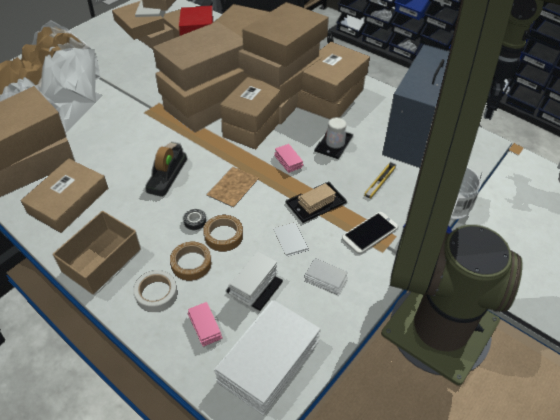

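Side view, candidates:
- **Cards:** tall block on the black plate at (252,280). Flat clutter at (326,275), (291,240) and (268,352).
- **Tags:** kraft block in the large tray at (318,200). Pink look-alikes at (289,158) and (205,323).
- **Jar:** (336,135), standing in the small tray.
- **Other:** cork mat (233,186), tape roll (195,218), dispenser (167,168), cutter (381,180), phone (370,232).

By the description I choose (252,280), (318,200) and (336,135), and check them in one crop.

```bash
cat > h.py <<'E'
import numpy as np, cv2
from scipy.spatial.transform import Rotation as R
def ray(cp,uv):
    K=np.array([[cp["fx"],0,cp["cx"]],[0,cp["fy"],cp["cy"]],[0,0,1]])
    n=cv2.undistortPoints(np.array(uv,float).reshape(-1,1,2),K,cp["D"]).reshape(-1,2)
    return R.from_quat(cp["orientation"]).apply(np.c_[n,np.ones(len(n))])
def plane(cp,uv,z):
    d=ray(cp,uv); p=cp["position"]; return p+d*((z-p[2])/d[:,2])[:,None]
def project(cp,P):
    K=np.array([[cp["fx"],0,cp["cx"]],[0,cp["fy"],cp["cy"]],[0,0,1]])
    M=R.from_quat(cp["orientation"]).inv().as_matrix()
    return cv2.projectPoints(np.array(P,float).reshape(-1,1,3),cv2.Rodrigues(M)[0],-M@cp["position"],K,cp["D"])[0].reshape(-1,2)
E
python3 - <<'E'
from workcell import *
from h import *
im=cv2.imread("pics/side0.png");c=im[105:325,150:420]
g=cv2.resize(c,None,fx=2.7,fy=2.7,interpolation=cv2.INTER_CUBIC)
cv2.imwrite("pics/crop0.png",g)
cp=camera_params("side")
for n,uv,z in (("card",(252,275),.061),("tag",(318,195),.032),("tagtray",(334,142),.01),("cork",(233,186),.003),("tape",(195,217),.018),("cutter",(381,180),.015),("pink",(289,157),.028)):
    print(n,plane(cp,[uv],z).round(3))
E
```

```text
card [[0.396 0.191 0.061]]
tag [[ 0.446 -0.129  0.032]]
tagtray [[ 0.552 -0.355  0.01 ]]
cork [[ 0.662 -0.029  0.003]]
tape [[0.65  0.128 0.018]]
cutter [[ 0.354 -0.303  0.015]]
pink [[ 0.601 -0.2    0.028]]
```

View pics/crop0.png

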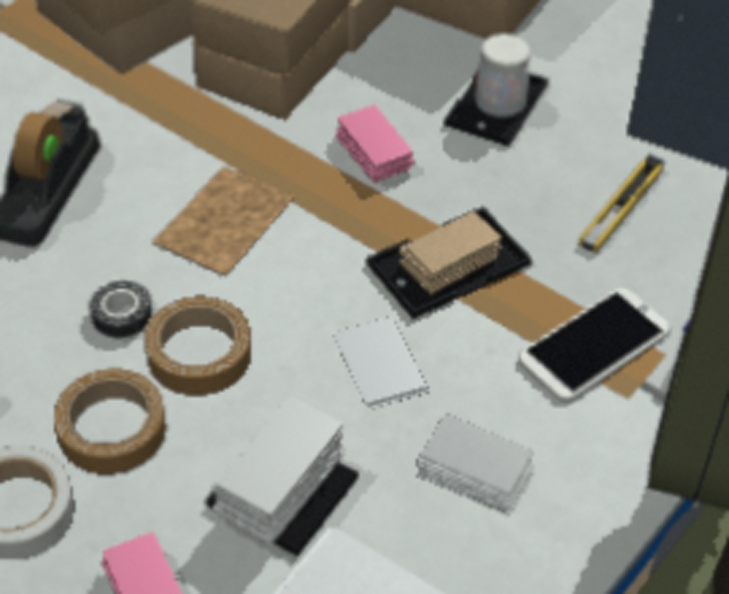

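The crop confirms the choice: the cards' top is at crop (280,458), the kraft tags at (450,248) in the large tray, and the jar at (500,75) in the small tray. Next I turn the corners into poses.

```bash
python3 - <<'E'
from workcell import *
from h import *
cp=camera_params("side")
C={"tagtray":([(445,124),(549,80),(508,143)],.01),"cardtray":([(367,264),(483,209),(531,261),(415,316)],.01),
"jarplate":([(358,475),(295,553),(207,500)],.01),"cardtop":([(218,480),(283,402),(343,437),(280,514)],.061),
"cork":([(154,241),(223,168),(293,198),(224,273)],.003),"cutter":([(655,160),(588,247)],.015),"tagtop":([(401,256),(476,212),(500,240),(427,282)],.032),
"jarlid":([(480,50),(528,50)],.079)}
for n,(p,z) in C.items():
    uv=(np.array(p)+.5)/2.7-.5+[150,105]; P=plane(cp,uv,z)[:,:2]
    e=np.diff(P,axis=0)
    print(n,"c",P.mean(0).round(3),P.round(3).tolist(),"len",np.hypot(*e.T).round(3),"ang",np.degrees(np.arctan2(e[:,1],e[:,0])).round(1))
E
```

```text
tagtray c [ 0.535 -0.338] [[0.573, -0.286], [0.528, -0.423], [0.503, -0.305]] len [0.144 0.12 ] ang [-108.2  102.1]
cardtray c [ 0.447 -0.124] [[0.507, -0.069], [0.464, -0.206], [0.385, -0.177], [0.43, -0.046]] len [0.143 0.084 0.139] ang [-107.4  160.2   71.3]
jarplate c [0.38  0.198] [[0.356, 0.131], [0.346, 0.226], [0.439, 0.235]] len [0.096 0.093] ang [95.7  5.5]
cardtop c [0.395 0.186] [[0.42, 0.237], [0.432, 0.142], [0.368, 0.137], [0.359, 0.229]] len [0.097 0.064 0.093] ang [ -82.7 -175.8   96.2]
cork c [ 0.663 -0.029] [[0.697, 0.04], [0.716, -0.084], [0.629, -0.098], [0.612, 0.026]] len [0.125 0.088 0.125] ang [ -81.  -171.2   97.8]
cutter c [ 0.357 -0.304] [[0.364, -0.381], [0.35, -0.226]] len [0.156] ang [95.3]
tagtop c [ 0.446 -0.124] [[0.476, -0.082], [0.456, -0.179], [0.415, -0.162], [0.436, -0.072]] len [0.098 0.044 0.093] ang [-102.   158.3   76.7]
jarlid c [ 0.553 -0.359] [[0.573, -0.342], [0.533, -0.376]] len [0.052] ang [-139.4]
```

```bash
python3 - <<'E'
from workcell import *
from h import *
a=cv2.imread("pics/side0.png")[30:220,370:560]; b=cv2.imread("pics/scene0.png")[60:250,370:560]
g=cv2.resize(np.hstack([a,b]),None,fx=2.1,fy=2.1,interpolation=cv2.INTER_CUBIC)
w=capture("wrist")
cv2.imwrite("pics/crop1.png",np.vstack([g,cv2.resize(w[100:300],(g.shape[1],190))]))
E
```

```text
(no output)
```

View pics/crop1.png

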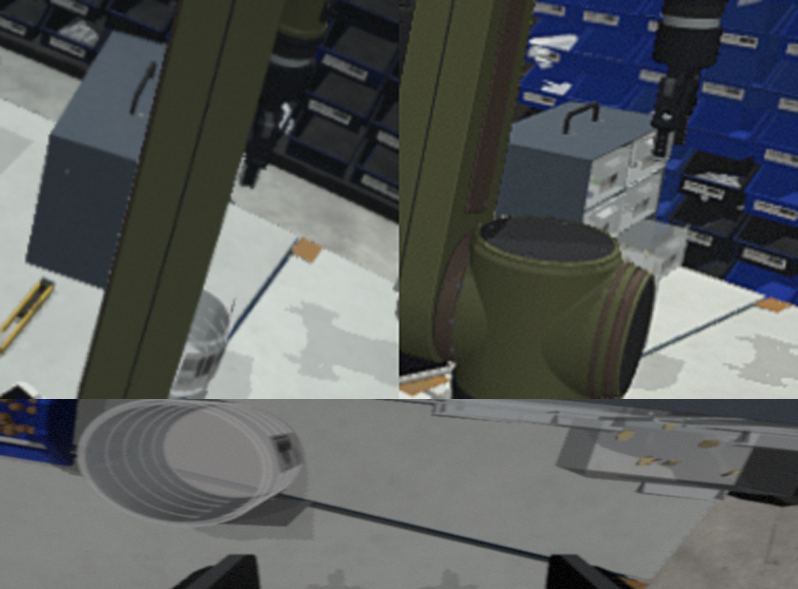

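```bash
python3 - <<'E'
from workcell import *
from h import *
cp=camera_params("side");f=lambda x,y:(370+x/2.1,30+y/2.1)
B=plane(cp,[f(27,262),f(105,285)],0);print(B.round(3))
u=np.array(f(52,135))
for z in np.arange(.1,.4,.02): 
    q=project(cp,[[*B[0,:2],z]])[0]; print(round(z,2),q.round(0),u.round(0)) if abs(q[1]-u[1])<12 else 0
cs=camera_params("scene");g=lambda x,y:(370+(x-399)/2.1,60+y/2.1)
for z in(.18,.22): print(z,plane(cs,[g(590,160),g(655,115),g(512,140)],z).round(3).tolist(),plane(cp,[f(52,135),f(110,35)],z).round(3).tolist())
w=camera_params("wrist");print(w["position"],R.from_quat(w["orientation"]).as_matrix().round(2))
E
```

```text
[[ 0.413 -0.413  0.   ]
 [ 0.303 -0.444  0.   ]]
0.18 [393. 106.] [395.  94.]
0.2 [394. 100.] [395.  94.]
0.22 [395.  94.] [395.  94.]
0.24 [396.  88.] [395.  94.]
0.18 [[0.341, -0.569, 0.18], [0.442, -0.893, 0.18], [0.476, -0.561, 0.18]] [[0.436, -0.465, 0.18], [0.502, -0.758, 0.18]]
0.22 [[0.261, -0.447, 0.22], [0.353, -0.741, 0.22], [0.383, -0.44, 0.22]] [[0.412, -0.412, 0.22], [0.475, -0.691, 0.22]]
[ 0.24888171 -0.46721408  0.37265116] [[ 0.35 -0.9  -0.25]
 [-0.94 -0.34 -0.09]
 [-0.    0.27 -0.96]]
```

>>> {"api": "step_arm", "payload": {"increments": ".33 -.87 0 0; .33 -.87 0 0; .33 -.87 0 0; 1 -1 0 -.22; 1 -1 0 -.22; 1 -1 0 -.22; 1 -1 0 -.22; 1 -1 0 -.22; 1 -1 0 -.22; 1 -1 0 -.22; 1 -1 0 -.22; 1 -1 0 -.22", "gripper": 1}}

```text
t: 1.35
position: [0.2713, -0.2987, 0.2013]
ee_rot: [0.655, 0.756, 0.0, -0.0]
wrist_force: [0.1, -0.6, -0.2]
gripper_width: 0.0854
gripper_force: 0.0
```

```bash
cat >> h.py <<'E'
def psi(q): 
    v=R.from_quat(q).apply([1,0,0]); return np.degrees(np.arctan2(v[1],v[0]))
def inc(s,x,y,z,ps=None):
    p=np.array(s["position"]); M=R.from_quat(s["ee_rot"])
    d=M.inv().apply(np.array([x,y,z])-p)/.15
    t=0 if ps is None else -(((ps-psi(s["ee_rot"])+180)%360-180)/360)
    print("at",p.round(4),"psi",round(psi(s["ee_rot"]),1),"w",round(s["gripper_width"],4)," inc",d.round(3),"turn",round(t,4),"rows",np.ceil(max(np.linalg.norm(d)*3,abs(t)*360/8.59)))
E
python3 - <<'E'
from workcell import *
from h import *
inc(state(),.55,-.345,.2,102)
E
```

```text
at [ 0.2713 -0.2987  0.2013] psi 98.1 w 0.0854  inc [-0.569  1.795  0.008] turn -0.0107 rows 6.0
```

>>> {"api": "step_arm", "payload": {"increments": "0 1 0 0; 0 1 0 0; 0 1 0 0; 0 1 0 0"}}

```text
t: 1.75
position: [0.4259, -0.2783, 0.2007]
ee_rot: [0.656, 0.755, 0.001, 0.001]
wrist_force: [-1.8, -0.2, 0.5]
gripper_width: 0.0853
gripper_force: 0.0
```

>>> {"api": "step_arm", "payload": {"increments": "-.57 .79 0 -.01; -.57 .79 0 -.01; -.57 .79 0 -.01; -.57 .79 0 -.01; -.57 .79 0 -.01; -.57 .79 0 -.01"}}

```text
t: 2.35
position: [0.5477, -0.3468, 0.2013]
ee_rot: [0.634, 0.774, -0.0, -0.001]
wrist_force: [-0.5, -0.4, 0.4]
gripper_width: 0.0857
gripper_force: 0.0
```

```bash
python3 - <<'E'
from workcell import *
from h import *
s=state();cp=camera_params("wrist");im=capture("wrist");cv2.imwrite("pics/w1.png",im);import pickle;pickle.dump(cp,open("w1.pkl","wb"))
inc(s,.55,-.345,.2,102);print(cp["position"],project(cp,[[.55,-.355,.004],[.553,-.359,.079]]))
E
```

```text
at [ 0.5477 -0.3468  0.2013] psi 101.4 w 0.0857  inc [0.008 0.018 0.009] turn -0.0017 rows 1.0
[ 0.53650546 -0.27964436  0.37318925] [[281.75684044 188.13620234]
 [283.79514121 209.92592808]]
```

View pics/w1.png

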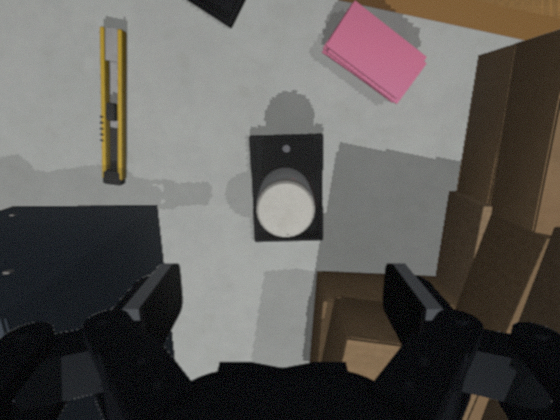

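Wrist view: tray corners at (250,135), (321,134), (323,240) and (254,241), jar lid centred at (286,209). Brown boxes are to the right and below, the cabinet at the lower left.

```bash
python3 - <<'E'
from workcell import *
from h import *
import pickle
cp=pickle.load(open("w1.pkl","rb"))
P=plane(cp,[(250,135),(321,134),(323,240),(254,241)],.01)[:,:2]
l=P[[2,3]].mean(0)-P[[0,1]].mean(0)
print(P.round(3).tolist(),P.mean(0),np.degrees(np.arctan2(l[1],l[0])),np.hypot(*(P[0]-P[1])),np.hypot(*l))
J=plane(cp,[(286,209)],.079)[0];print("jar",J)
print("box",plane(cp,[(315,272),(437,276)],.06),"cutter",plane(cp,[(115,180),(112,30)],.015), "boxes",plane(cp,[(437,276),(340,143)],0))
inc(state(),J[0],J[1],.036,101.4)
E
```

```text
[[0.506, -0.305], [0.579, -0.289], [0.608, -0.404], [0.531, -0.421]] [ 0.55581925 -0.354418  ] -76.85795454476114 0.07457366030039449 0.11850625042658375
jar [ 0.55477984 -0.3577573   0.079     ]
box [[ 0.59795573 -0.4218256   0.06      ]
 [ 0.72027426 -0.40163107  0.06      ]] cutter [[ 0.37212129 -0.37936077  0.015     ]
 [ 0.35963501 -0.23330078  0.015     ]] boxes [[ 0.75548022 -0.42500098  0.        ]
 [ 0.60234921 -0.29437878  0.        ]]
at [ 0.5476 -0.3467  0.2019] psi 101.4 w 0.0855  inc [-0.082  0.033  1.106] turn -0.0001 rows 4.0
```

>>> {"api": "step_arm", "payload": {"increments": "-.08 .03 .35 0; -.08 .03 .65 0; -.08 .03 .85 0; -.08 .03 1 0; -.08 .03 1 0"}}

```text
t: 2.9
position: [0.5519, -0.3559, 0.0488]
ee_rot: [0.634, 0.774, -0.0, -0.004]
wrist_force: [-0.3, 0.2, 0.4]
gripper_width: 0.0856
gripper_force: 0.0
```

>>> {"api": "step_arm", "payload": {"increments": "0 0 .1 0; 0 0 .1 0"}}

```text
t: 3.1
position: [0.5549, -0.3577, 0.0372]
ee_rot: [0.633, 0.774, -0.0, -0.0]
wrist_force: [0.2, -0.3, 0.3]
gripper_width: 0.0858
gripper_force: 0.0
```

>>> {"api": "step_arm", "payload": {"increments": "0 0 0 0; 0 0 0 0; 0 0 0 0; 0 0 0 0; 0 0 0 0; 0 0 0 0; 0 0 0 0; 0 0 0 0", "gripper": -1, "newtons": 40}}

```text
t: 3.9
position: [0.5559, -0.3581, 0.0364]
ee_rot: [0.633, 0.774, -0.0, -0.0]
wrist_force: [1.2, -1.0, -0.6]
gripper_width: -0.0002
gripper_force: 0.0
```

The fingers closed on nothing, so I look.

```bash
python3 - <<'E'
from workcell import *
from h import *
print(state())
im=capture("wrist");b=capture("side")[60:200,250:440]
cv2.imwrite("pics/w2.png",np.hstack([im[:,:400],cv2.resize(b,(400,295))[:, :]if 0 else cv2.copyMakeBorder(cv2.resize(b,(400,295)),0,125,0,0,0)]))
E
```

```text
{'t': 3.9, 'qpos': array([-5.72310514e-01,  5.90353164e-01, -4.98864229e-02,  9.30805923e-01,
        1.31623581e-05,  7.99648291e-01]), 'joint_velocities': array([ 0.00116486,  0.0009009 ,  0.000239  , -0.00010103,  0.00102462,
        0.00150173]), 'tau': array([ 9.01731037e-04, -5.59810388e+01,  2.31849915e+01,  3.51148963e-03,
       -1.94762251e-04, -1.61540055e-05]), 'position': array([ 0.55586885, -0.35810366,  0.03638435]), 'ee_rot': array([ 6.33431171e-01,  7.73799028e-01, -7.59300293e-06, -1.24534033e-04]), 'wrist_force': array([ 1.24306283, -1.03995299, -0.63336646]), 'ft_torque': array([-0.02785693, -0.0268192 , -0.06895141]), 'gripper_force': 0.0, 'gripper_width': -0.00023521194188759947}
```

View pics/w2.png

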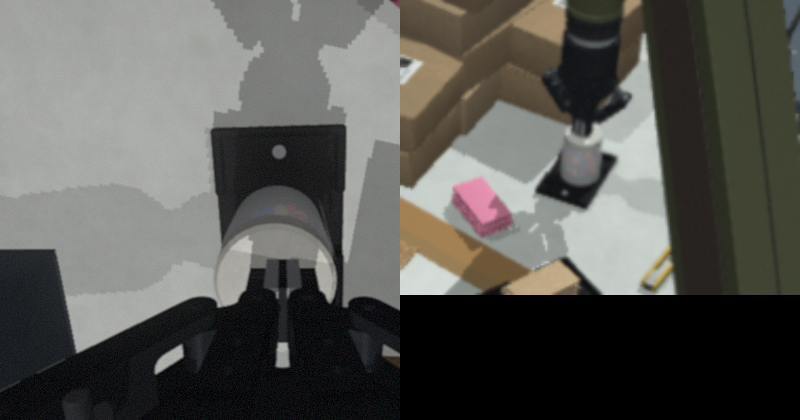

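The closed fingers seem to overlap the lid, which spans about columns 217 to 335 with its near edge at row 222. I check where the jar is now from both cameras.

```bash
python3 - <<'E'
from workcell import *
from h import *
cp=camera_params("wrist");im=capture("wrist");s=state()
print(plane(cp,[(217,275),(335,275),(277,222)],.079).round(4).tolist())
t=np.linspace(0,2*np.pi,13)[:-1]
print("lid pred at original",project(cp,np.c_[.555+.0285*np.cos(t),-.358+.0285*np.sin(t),0*t+.079]).round(0).tolist())
print("tcp",project(cp,[s["position"]]),"finger at z .079",project(cp,[[*s["position"][:2],.079]]))
c=cv2.resize(im[120:400,120:440],None,fx=2,fy=2,interpolation=cv2.INTER_CUBIC)
c=cv2.convertScaleAbs(c,alpha=1.6,beta=15)
cv2.imwrite("pics/w3.png",c)
E
```

```text
[[0.5301, -0.3591, 0.079], [0.5786, -0.3493, 0.079], [0.5502, -0.3313, 0.079]]
lid pred at original [[341.0, 295.0], [341.0, 263.0], [322.0, 236.0], [290.0, 220.0], [253.0, 222.0], [223.0, 241.0], [209.0, 271.0], [213.0, 302.0], [233.0, 327.0], [264.0, 340.0], [297.0, 338.0], [325.0, 322.0]]
tcp [[278.95104056 246.57843998]] finger at z .079 [[277.85565126 283.9692379 ]]
```

View pics/w3.png

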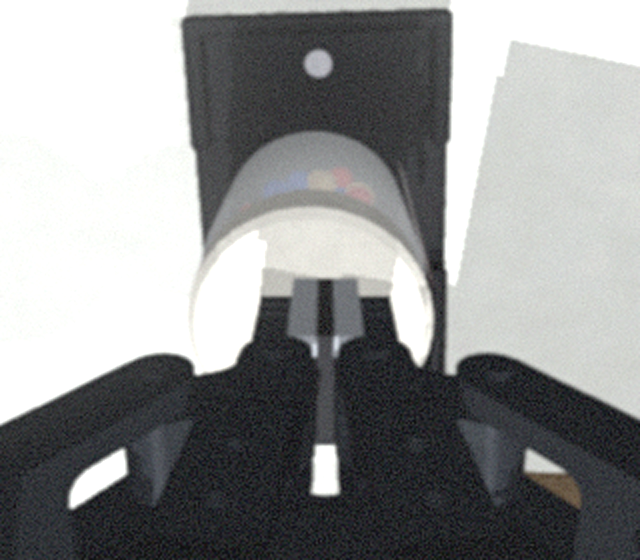

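The picture and readings agree that the shut fingers sit inside the jar's outline with no force, and the jar hasn't moved. I raise a little and check the forces.

>>> {"api": "step_arm", "payload": {"increments": "0 0 -.02 0; 0 0 -.04 0; 0 0 -.06 0; 0 0 -.06 0"}}

```text
t: 4.45
position: [0.5564, -0.3585, 0.0463]
ee_rot: [0.633, 0.774, 0.0, 0.001]
wrist_force: [-0.1, -0.2, 0.5]
gripper_width: 0.0002
gripper_force: 0.0
```

```bash
python3 - <<'E'
from workcell import *
from h import *
s=state();cp=camera_params("wrist");im=capture("wrist");b=capture("side")
print(s["position"],s["wrist_force"],s["gripper_width"])
a=cv2.resize(im[120:400,120:440],None,fx=1.25,fy=1.25);d=cv2.resize(b[80:180,290:390],(400,400),interpolation=cv2.INTER_CUBIC)
cv2.imwrite("pics/w4.png",cv2.convertScaleAbs(np.hstack([cv2.copyMakeBorder(a,0,50,0,0,0),d]),alpha=1.4,beta=10))
E
```

```text
[ 0.55643335 -0.35850604  0.04631151] [-0.1170069  -0.15025065  0.52098105] 0.00018139459765402794
```

View pics/w4.png

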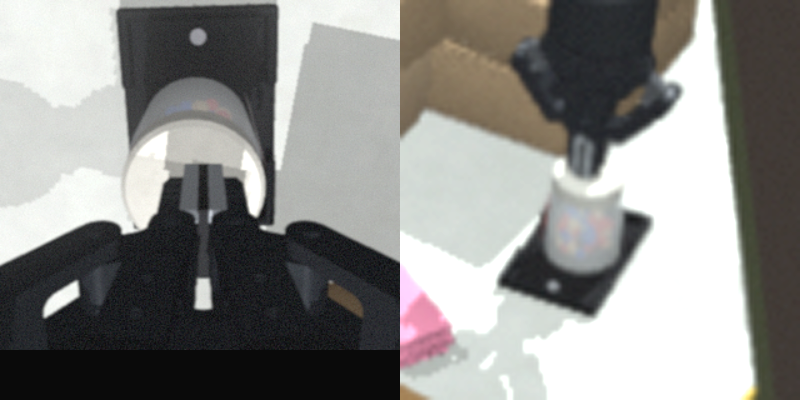

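```bash
python3 - <<'E'
from workcell import *
from h import *
import pickle
s=state();cp=camera_params("wrist");M=R.from_quat(s["ee_rot"]);p=np.array(s["position"])
for x in(0,.011):
  for z in (0,-.01,-.02,-.03,-.04,-.05): print(x,z,project(cp,[p+M.apply([x,0,z])])[0].round(0))
t=np.linspace(0,2*np.pi,5)[:-1]
for zz in(.065,.079):print(zz,project(cp,np.c_[.555+.0248*np.cos(t),-.357+.0248*np.sin(t),0*t+zz]).round(0).tolist())
M=R.from_quat([.634,.774,0,-.001]);p=np.array([.5477,-.3468,.2013]);cp=pickle.load(open("w1.pkl","rb"))
print("w1 open tips",[project(cp,[p+M.apply([x,y,-.013])])[0].round(0).tolist() for x in(0,.011) for y in(-.043,.043)])
E
```

```text
0 0 [279. 247.]
0 -0.01 [279. 254.]
0 -0.02 [278. 262.]
0 -0.03 [278. 271.]
0 -0.04 [278. 281.]
0 -0.05 [278. 293.]
0.011 0 [279. 227.]
0.011 -0.01 [279. 234.]
0.011 -0.02 [278. 241.]
0.011 -0.03 [278. 248.]
0.011 -0.04 [278. 257.]
0.011 -0.05 [277. 268.]
0.065 [[326.0, 268.0], [287.0, 210.0], [227.0, 249.0], [267.0, 303.0]]
0.079 [[330.0, 281.0], [287.0, 219.0], [222.0, 261.0], [266.0, 319.0]]
w1 open tips [[194.0, 256.0], [364.0, 256.0], [192.0, 236.0], [365.0, 236.0]]
```

>>> {"api": "step_arm", "payload": {"increments": "0 0 -.2 0; 0 0 -.4 0; 0 0 -.53 0; 0 0 -.53 0"}}

```text
t: 4.95
position: [0.558, -0.3596, 0.1286]
ee_rot: [0.633, 0.774, 0.0, 0.003]
wrist_force: [0.1, -1.5, -0.1]
gripper_width: 0.0001
gripper_force: 0.0
```

```bash
python3 - <<'E'
from workcell import *
from h import *
s=state();cp=camera_params("wrist");im=capture("wrist")
print(s["position"],s["wrist_force"],s["gripper_width"])
t=np.linspace(0,2*np.pi,5)[:-1]
print(project(cp,np.c_[.555+.0248*np.cos(t),-.357+.0248*np.sin(t),0*t+.079]).round(0).tolist())
a=cv2.resize(im[120:400,120:440],None,fx=2,fy=2)
cv2.imwrite("pics/w5.png",cv2.convertScaleAbs(a,alpha=1.6,beta=15))
E
```

```text
[ 0.55804675 -0.35956423  0.12859465] [ 0.10945204 -1.51683428 -0.11975229] 8.159031543301812e-05
[[311.0, 222.0], [283.0, 180.0], [240.0, 208.0], [269.0, 248.0]]
```

View pics/w5.png

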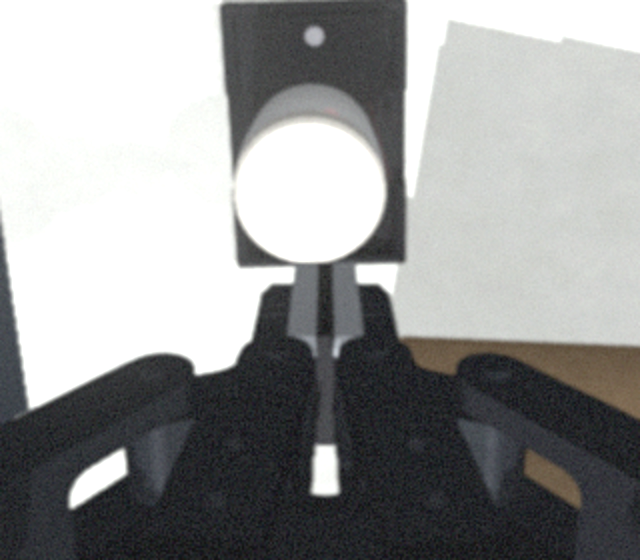

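Shut in free air, the fingers end at row 252. Together with the open picture, this puts the fingertips about 30 mm (shut) to 45 mm (open) short of the TCP reading, so the fingers closed over the lid. I open, go lower and watch the force.

>>> {"api": "step_arm", "payload": {"increments": "0 0 0 0; 0 0 0 0; 0 0 0 0; 0 0 0 0; 0 0 0 0; 0 0 0.2 0; 0 0 .4 0; 0 0 .5 0; 0 0 .58 0; 0 0 .62 0; 0 0 .62 0", "gripper": 1}}

```text
t: 6.1
position: [0.5557, -0.358, 0.0314]
ee_rot: [0.633, 0.774, -0.0, -0.0]
wrist_force: [0.4, 0.2, 1.0]
gripper_width: 0.0855
gripper_force: 0.0
```

```bash
python3 - <<'E'
from workcell import *
from h import *
s=state();inc(s,.555,-.358,.016);b=capture("side");im=capture("wrist")
print(s["wrist_force"])
a=cv2.resize(im,(500,375));d=cv2.resize(b[70:180,290:370],(273,375),interpolation=cv2.INTER_CUBIC)
cv2.imwrite("pics/w6.png",cv2.convertScaleAbs(np.hstack([a,d]),alpha=1.3,beta=10))
E
```

```text
at [ 0.5557 -0.358   0.0314] psi 101.4 w 0.0855  inc [ 0.001 -0.004  0.103] turn 0 rows 1.0
[0.40935211 0.19604739 0.99631984]
```

View pics/w6.png

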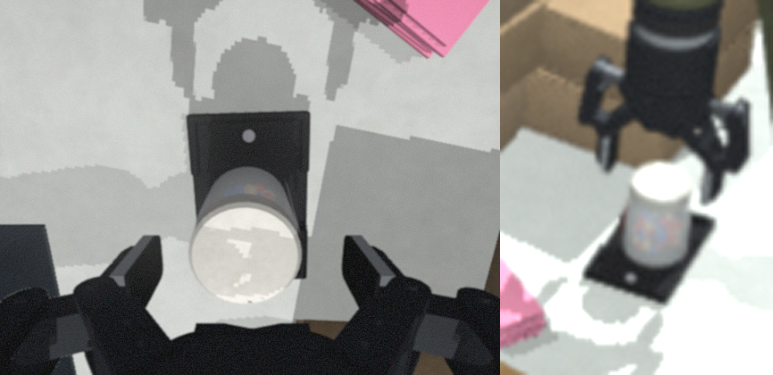

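Side view: the open tips are level with the lid, with plenty of room under the palm. I go down about 25 mm and close.

>>> {"api": "step_arm", "payload": {"increments": "0 0 .05 0; 0 0 .1 0; 0 0 .14 0; 0 0 .17 0; 0 0 .17 0"}}

```text
t: 6.7
position: [0.5552, -0.3577, 0.0054]
ee_rot: [0.633, 0.774, -0.0, -0.001]
wrist_force: [0.1, 0.6, 0.4]
gripper_width: 0.0856
gripper_force: 0.0
```

>>> {"api": "step_arm", "payload": {"increments": "0 0 0 0; 0 0 0 0; 0 0 0 0; 0 0 0 0; 0 0 0 0; 0 0 0 0", "gripper": -1, "newtons": 40}}

```text
t: 7.3
position: [0.5564, -0.3585, 0.0071]
ee_rot: [0.633, 0.774, 0.0, 0.001]
wrist_force: [0.1, -0.0, 4.0]
gripper_width: 0.0551
gripper_force: 42.8
```

```bash
python3 - <<'E'
from workcell import *
from h import *
s=state();inc(s,.555,-.358,.016);b=capture("side");im=capture("wrist")
print(s["wrist_force"],s["gripper_force"])
a=cv2.resize(im,(500,375));d=cv2.resize(b[70:180,290:370],(273,375),interpolation=cv2.INTER_CUBIC)
cv2.imwrite("pics/w7.png",cv2.convertScaleAbs(np.hstack([a,d]),alpha=1.3,beta=10))
E
```

```text
at [ 0.5564 -0.3585  0.0071] psi 101.4 w 0.0551  inc [ 0.005 -0.009 -0.059] turn 0 rows 1.0
[ 6.68164634e-02 -2.92786649e-03  4.02244973e+00] 42.76346147060394
```

>>> {"api": "step_arm", "payload": {"increments": "0 0 -.1 0; 0 0 -.25 0; 0 0 -.45 0; 0 0 -.65 0; .3 .15 -.75 0; .6 .4 -.75 0; .8 .6 -.75 0; 1 .7 -.75 0; 1 .7 -.75 0; 1 .7 -.75 0"}}

```text
t: 8.4
position: [0.6287, -0.1892, 0.1181]
ee_rot: [0.633, 0.774, -0.001, -0.001]
wrist_force: [0.5, -0.8, -0.6]
gripper_width: 0.0549
gripper_force: 42.6
```

```bash
python3 - <<'E'
from workcell import *
from h import *
s=state();inc(s,.663,-.029,.112);print(s["gripper_force"])
E
```

```text
at [ 0.6287 -0.1892  0.1181] psi 101.5 w 0.0549  inc [1.001 0.437 0.04 ] turn 0 rows 4.0
42.612916231155396
```

>>> {"api": "step_arm", "payload": {"increments": ".3 .15 0 0; .6 .3 0 0; .9 .44 0 0; 1 .44 0 0; 1 .44 .3 0; 1 .44 .55 0; 1 .44 .65 0; 1 .44 .68 0; 1 .44 .68 0"}}

```text
t: 9.3
position: [0.6634, -0.0317, 0.0163]
ee_rot: [0.634, 0.773, -0.001, -0.001]
wrist_force: [0.4, -0.6, -1.9]
gripper_width: 0.0551
gripper_force: 42.7
```

```bash
python3 - <<'E'
from workcell import *
from h import *
s=state();inc(s,.663,-.029,.006);print(s["gripper_force"],s["wrist_force"])
im=capture("side");hsv=cv2.cvtColor(im,cv2.COLOR_BGR2HSV)
cv2.imwrite("pics/s2.png",cv2.resize(im[120:300,170:360],None,fx=3.1,fy=3.1,interpolation=cv2.INTER_CUBIC))
E
```

```text
at [ 0.6634 -0.0317  0.0163] psi 101.3 w 0.0551  inc [0.018 0.001 0.069] turn 0 rows 1.0
42.693395018577576 [ 0.41158663 -0.59996834 -1.91600508]
```

>>> {"api": "step_arm", "payload": {"increments": ".02 0 .02 0; .02 0 .04 0; .02 0 .055 0; .02 0 .065 0; .02 0 .065 0; .02 0 .065 0"}}

```text
t: 9.95
position: [0.6637, -0.0273, 0.0073]
ee_rot: [0.633, 0.774, -0.0, 0.0]
wrist_force: [0.1, 0.5, -0.3]
gripper_width: 0.0549
gripper_force: 42.7
```

>>> {"api": "step_arm", "payload": {"increments": "0 0 .004 0; 0 0 .008 0; 0 0 .012 0; 0 0 .012 0; 0 0 .012 0"}}

```text
t: 10.45
position: [0.6639, -0.0274, 0.0061]
ee_rot: [0.633, 0.774, 0.0, 0.0]
wrist_force: [-2.4, -0.2, 5.5]
gripper_width: 0.0549
gripper_force: 43.2
```

>>> {"api": "step_arm", "payload": {"increments": "0 0 0 0; 0 0 0 0; 0 0 0 0; 0 0 0 0; 0 0 0 0; 0 0 -.1 0; 0 0 -.3 0; 0 0 -.6 0; 0 0 -.9 0; 0 0 -.9 0; -.4 -.4 -.9 0; -.7 -.8 -.9 0", "gripper": 1}}

```text
t: 11.65
position: [0.6052, -0.108, 0.1404]
ee_rot: [0.632, 0.775, 0.0, 0.001]
wrist_force: [-0.4, -0.7, -1.2]
gripper_width: 0.0851
gripper_force: 0.0
```

```bash
python3 - <<'E'
from workcell import *
from h import *
s=state();inc(s,.446,-.15,.16,73)
E
```

```text
at [ 0.6052 -0.108   0.1404] psi 101.6 w 0.0851  inc [-0.062 -1.095 -0.133] turn 0.0793 rows 4.0
```

>>> {"api": "step_arm", "payload": {"increments": "0 -.3 -.13 .08; 0 -.6 -.13 .08; 0 -.9 -.13 .08; -.05 -1 -.13 .08; -.05 -1 -.13 .08; -.05 -1 -.13 .08"}}

```text
t: 12.25
position: [0.4602, -0.1451, 0.1602]
ee_rot: [0.806, 0.592, 0.001, 0.001]
wrist_force: [0.8, 0.1, 0.2]
gripper_width: 0.0856
gripper_force: 0.0
```

```bash
cat > look.py <<'E'
from workcell import *
from h import *
import sys,pickle
s=state();cp=camera_params("wrist");im=capture("wrist");inc(s,*s["position"])
cv2.imwrite("pics/%s.png"%sys.argv[1],im);pickle.dump((s,cp),open(sys.argv[1]+".pkl","wb"))
E
python3 look.py w8
```

```text
at [ 0.4602 -0.1451  0.1602] psi 72.6 w 0.0856  inc [0. 0. 0.] turn 0 rows 0.0
```

View pics/w8.png

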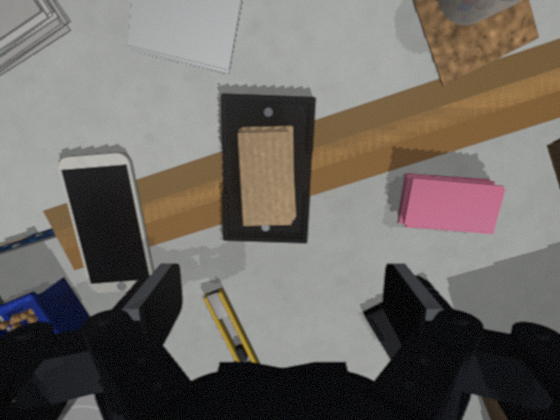

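The wrist view shows the jar standing on the mat at the upper right. The card tray corners are (222,94), (315,97), (307,243) and (222,240), and the tag top corners are (238,127), (293,125), (296,222) and (243,227).

```bash
python3 - <<'E'
from h import *
import pickle
s,cp=pickle.load(open("w8.pkl","rb"))
for n,uv,z,L,W in(("tray",[(222,94),(315,97),(307,243),(222,240)],.01,.143,.087),("tag",[(238,127),(293,125),(296,222),(243,227)],.032,.092,.051)):
    P=plane(cp,uv,z)[:,:2];l=P[[0,1]].mean(0)-P[[2,3]].mean(0)
    print(n,P.mean(0).round(4),"ang",np.degrees(np.arctan2(l[1],l[0])).round(1),"L",np.hypot(*l).round(4),"W",np.hypot(*(P[1]-P[0])).round(4),np.hypot(*(P[2]-P[3])).round(4))
    K=np.array([[cp["fx"],0,cp["cx"]],[0,cp["fy"],cp["cy"]],[0,0,1]])
    o=np.array([[L/2,W/2,0],[L/2,-W/2,0],[-L/2,-W/2,0],[-L/2,W/2,0]])
    ok,r,t=cv2.solvePnP(o,np.array(uv,float),K,cp["D"]);C=-cv2.Rodrigues(r)[0].T@t
    print(" cam height above bench by PnP",C[2]+z,"claimed",cp["position"][2])
print(cp["position"]-s["position"],cp["fx"],cp["D"])
s1=pickle.load(open("w1.pkl","rb"))
E
```

```text
tray [ 0.4522 -0.1249] ang 70.3 L 0.1407 W 0.0841 0.0864
 cam height above bench by PnP [0.34197299] claimed 0.3320638785082002
tag [ 0.454  -0.1259] ang 74.2 L 0.0892 W 0.0475 0.0497
 cam height above bench by PnP [0.34219878] claimed 0.3320638785082002
[0.02188008 0.0655711  0.17181871] 337.74742024933056 [0.00146914 0.         0.         0.         0.        ]
```

```bash
python3 - <<'E'
from workcell import *
from h import *
inc(state(),.4535,-.1258,.015,74)
E
```

```text
at [ 0.4606 -0.1449  0.1601] psi 72.7 w 0.0852  inc [ 0.107 -0.085  0.967] turn -0.0037 rows 3.0
```

>>> {"api": "step_arm", "payload": {"increments": ".1 -.08 .2 -.004; .1 -.08 .5 -.004; .1 -.08 .8 -.004; .1 -.08 .95 -.004; .1 -.08 1 -.004; .1 -.08 1 -.004"}}

```text
t: 12.9
position: [0.4524, -0.1264, 0.009]
ee_rot: [0.798, 0.603, -0.0, -0.001]
wrist_force: [-0.7, 0.8, 0.2]
gripper_width: 0.0857
gripper_force: 0.0
```

>>> {"api": "step_arm", "payload": {"increments": "0 0 .04 0; 0 0 .08 0; 0 0 .12 0; 0 0 .16 0; 0 0 .18 0; 0 0 .2 0; 0 0 .2 0"}}

```text
t: 13.6
position: [0.4516, -0.1268, -0.0204]
ee_rot: [0.798, 0.602, -0.0, -0.0]
wrist_force: [0.7, 0.2, -0.6]
gripper_width: 0.0853
gripper_force: 0.0
```

>>> {"api": "step_arm", "payload": {"increments": "0 0 .02 0; 0 0 .04 0; 0 0 .04 0"}}

```text
t: 13.9
position: [0.4516, -0.1268, -0.0264]
ee_rot: [0.798, 0.602, -0.0, -0.0]
wrist_force: [-0.0, -0.2, 0.1]
gripper_width: 0.0857
gripper_force: 0.0
```

>>> {"api": "step_arm", "payload": {"increments": "0 0 0 0; 0 0 0 0; 0 0 0 0; 0 0 0 0; 0 0 0 0; 0 0 0 0; 0 0 0 0", "gripper": -1, "newtons": 40}}

```text
t: 14.6
position: [0.4522, -0.1269, -0.0258]
ee_rot: [0.798, 0.602, 0.0, 0.0]
wrist_force: [0.2, 0.3, 4.1]
gripper_width: 0.0508
gripper_force: 42.6
```

>>> {"api": "step_arm", "payload": {"increments": "0 0 -.1 0; 0 0 -.25 0; 0 0 -.45 0; 0 0 -.6 0; 0 0 -.65 -.03; 0 0 -.65 -.06; 0 0 -.65 -.08; 0 0 -.65 -.08; 0 0 -.65 -.08"}}

```text
t: 15.5
position: [0.4514, -0.1267, 0.071]
ee_rot: [0.624, 0.782, -0.0, -0.0]
wrist_force: [0.0, 0.1, -1.4]
gripper_width: 0.0503
gripper_force: 41.9
```

```bash
python3 - <<'E'
from workcell import *
from h import *
s=state();inc(s,.555,-.356,.07,102.5);print(s["gripper_force"])
E
```

```text
at [ 0.4514 -0.1267  0.071 ] psi 102.8 w 0.0503  inc [-1.644  0.335  0.005] turn 0.0009 rows 6.0
41.93386495113373
```

>>> {"api": "step_arm", "payload": {"increments": "-.3 .05 0 0; -.6 .1 0 0; -.9 .15 0 0; -1 .2 0 0; -1 .2 0 0"}}

```text
t: 16.0
position: [0.5161, -0.269, 0.0709]
ee_rot: [0.625, 0.781, 0.0, 0.001]
wrist_force: [-0.5, -0.2, -1.8]
gripper_width: 0.0508
gripper_force: 42.0
```

>>> {"api": "step_arm", "payload": {"increments": "-.3 .07 0 0; -.6 .13 0 0; -.65 .14 0 0; -.65 .14 0 0; -.65 .14 .2 0; -.65 .14 .4 0; -.65 .14 .45 0; -.65 .14 .45 0; -.65 .14 .45 0"}}

```text
t: 16.9
position: [0.5569, -0.3563, 0.0051]
ee_rot: [0.623, 0.782, 0.0, 0.0]
wrist_force: [-0.9, -0.7, -0.3]
gripper_width: 0.0503
gripper_force: 42.1
```

```bash
python3 look.py w9; python3 - <<'E'
from h import *
import pickle
from workcell import *
s,cp=pickle.load(open("w9.pkl","rb"));inc(s,.555,-.356,-.026,102.5)
im=cv2.imread("pics/w9.png");b=capture("side")
d=cv2.resize(b[90:190,285:385],(375,375),interpolation=cv2.INTER_CUBIC)
cv2.imwrite("pics/v9.png",cv2.convertScaleAbs(np.hstack([im[0:375,130:510],d]),alpha=1.4,beta=10))
E
```

```text
at [ 0.5569 -0.3563  0.0051] psi 102.9 w 0.0503  inc [0. 0. 0.] turn 0 rows 0.0
at [ 0.5569 -0.3563  0.0051] psi 102.9 w 0.0503  inc [ 0.005 -0.012  0.207] turn 0.001 rows 1.0
```

View pics/v9.png

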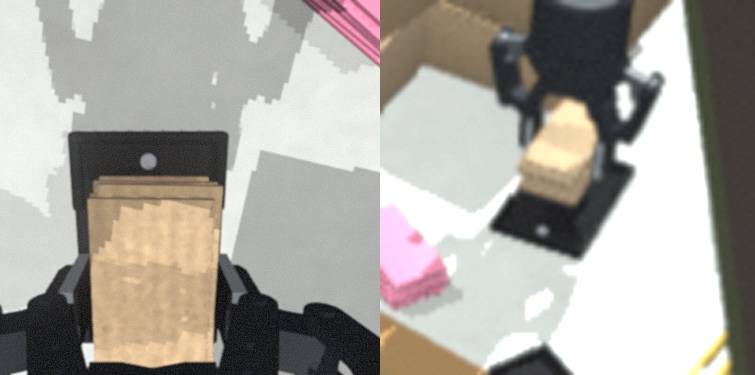

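The pack is held square over the tray. Its lower front edge is at about (229..339,178) and the tray's end is at (200,135)-(358,133).

```bash
python3 - <<'E'
from h import *
import pickle
s,cp=pickle.load(open("w9.pkl","rb"));M=R.from_quat(s["ee_rot"]);p=np.array(s["position"])
f=lambda uv,z:(M.inv().apply(plane(cp,uv,z)-p)*1000).round(1)
print("tray end",f([(200,135),(358,133)],.01).tolist());print("pack low edge",f([(229,178),(339,178)],.035).tolist())
s,c=pickle.load(open("w8.pkl","rb")); 
E
```

```text
tray end [[59.5, -37.9, -4.9], [60.4, 38.4, -4.9]]
pack low edge [[43.0, -20.7, -29.9], [43.0, 26.0, -29.9]]
```

>>> {"api": "step_arm", "payload": {"increments": "0 0 .06 0; 0 0 .12 0; 0 0 .16 0; 0 0 .185 0; 0 0 .195 0; 0 0 .2 0; 0 0 .2 0; 0 0 .2 0"}}

```text
t: 17.8
position: [0.5565, -0.3568, -0.0257]
ee_rot: [0.624, 0.782, -0.0, -0.0]
wrist_force: [-1.6, 0.7, 3.1]
gripper_width: 0.0506
gripper_force: 42.5
```

>>> {"api": "step_arm", "payload": {"increments": "0 0 .006 0; 0 0 .012 0; 0 0 .012 0; 0 0 .012 0"}}

```text
t: 18.2
position: [0.5565, -0.3568, -0.0258]
ee_rot: [0.624, 0.782, -0.0, 0.0]
wrist_force: [-5.7, 2.8, 12.4]
gripper_width: 0.0505
gripper_force: 43.7
```

>>> {"api": "step_arm", "payload": {"increments": "0 0 0 0; 0 0 0 0; 0 0 0 0; 0 0 0 0; 0 0 0 0; 0 0 -.1 0; 0 0 -.3 0; 0 0 -.6 0; 0 0 -.9 0; 0 0 -1 0; .4 -.2 -1 0; .8 -.5 -1 0", "gripper": 1}}

```text
t: 19.4
position: [0.4892, -0.2848, 0.1227]
ee_rot: [0.624, 0.782, 0.001, 0.002]
wrist_force: [0.4, 0.4, 0.0]
gripper_width: 0.0854
gripper_force: 0.0
```

>>> {"api": "step_arm", "payload": {"increments": ".3 -.2 -.15 0; .6 -.4 -.2 0; .9 -.5 -.2 0; 1 -.5 -.2 0; 1 -.5 -.2 0"}}

```text
t: 19.9
position: [0.3789, -0.1525, 0.1523]
ee_rot: [0.623, 0.782, 0.0, -0.001]
wrist_force: [-0.4, 0.9, -0.7]
gripper_width: 0.085
gripper_force: 0.0
```

```bash
python3 - <<'E'
from workcell import *
from h import *
s=state();inc(s,.395,.15,.16,96)
E
```

```text
at [ 0.3789 -0.1525  0.1523] psi 103.0 w 0.085  inc [ 1.941  0.558 -0.049] turn 0.0194 rows 7.0
```

>>> {"api": "step_arm", "payload": {"increments": ".3 .1 -.05 .02; .6 .2 -.05 .02; .9 .3 -.05 .02; 1 .28 -.05 .02; 1 .28 -.05 .02"}}

```text
t: 20.4
position: [0.3895, 0.002, 0.1597]
ee_rot: [0.67, 0.742, 0.0, 0.0]
wrist_force: [0.4, -0.4, -0.4]
gripper_width: 0.0854
gripper_force: 0.0
```

```bash
python3 - <<'E'
from workcell import *
from h import *
s=state();inc(s,.395,.15,.16,96)
E
```

```text
at [0.3895 0.002  0.1597] psi 95.9 w 0.0854  inc [ 0.978  0.137 -0.002] turn -0.0004 rows 3.0
```

>>> {"api": "step_arm", "payload": {"increments": ".3 .05 0 0; .6 .1 0 0; .9 .14 0 0; .98 .14 0 0; .98 .14 0 0"}}

```text
t: 20.9
position: [0.3966, 0.1494, 0.1595]
ee_rot: [0.671, 0.742, -0.0, 0.0]
wrist_force: [-1.0, -0.1, -0.7]
gripper_width: 0.0853
gripper_force: 0.0
```

```bash
python3 look.py w10
```

```text
at [0.3966 0.1494 0.1595] psi 95.7 w 0.0853  inc [0. 0. 0.] turn 0 rows 0.0
```

View pics/w10.png

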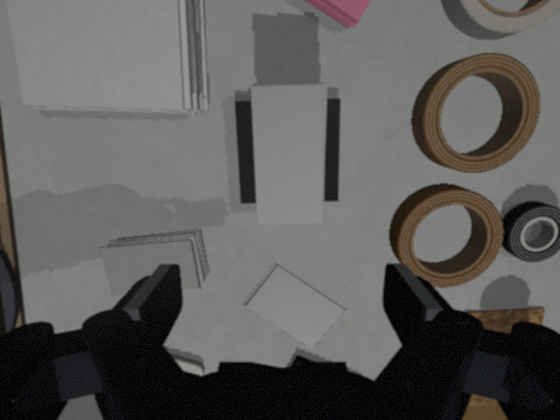

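The card top corners are (252,86), (327,85), (323,221) and (258,224). The plate corners are (236,101), (340,98), (338,201) and (241,204).

```bash
python3 - <<'E'
from h import *
import pickle
s,cp=pickle.load(open("w10.pkl","rb"))
for dz in (0,.008):
  c=dict(cp);c["position"]=cp["position"]+[0,0,dz]
  for n,uv,z in(("plate",[(236,101),(340,98),(338,201),(241,204)],.01),("card",[(252,86),(327,85),(323,221),(258,224)],.061)):
    P=plane(c,uv,z)[:,:2];l=P[[0,1]].mean(0)-P[[2,3]].mean(0)
    print(dz,n,P.mean(0).round(4),"ang",np.degrees(np.arctan2(l[1],l[0])).round(1),"L",np.hypot(*l).round(4),"W",np.hypot(*(P[1]-P[0])).round(4),np.hypot(*(P[2]-P[3])).round(4))
print(plane(cp,[(393,235),(415,110)],.02))
inc(s,.394,.186,.02,96)
E
```

```text
0 plate [0.4008 0.1849] ang 96.8 L 0.0961 W 0.0941 0.0952
0 card [0.4008 0.1866] ang 96.5 L 0.1082 W 0.0565 0.0546
0.008 plate [0.4011 0.1841] ang 96.8 L 0.0985 W 0.0964 0.0976
0.008 card [0.401  0.1857] ang 96.5 L 0.1114 W 0.0581 0.0562
[[0.51011465 0.11724961 0.02      ]
 [0.50753674 0.23453363 0.02      ]]
at [0.3966 0.1494 0.1595] psi 95.7 w 0.0853  inc [0.245 0.007 0.93 ] turn -0.0007 rows 3.0
```

>>> {"api": "step_arm", "payload": {"increments": ".1 .05 0 -.002; .24 .054 .1 -.002; .24 .054 .3 -.002; .24 .054 .6 -.002; .24 .054 .85 -.002; .24 .054 1 -.002; .24 .054 1 -.002"}}

```text
t: 21.65
position: [0.3978, 0.1833, 0.007]
ee_rot: [0.668, 0.745, -0.003, -0.001]
wrist_force: [0.1, 0.3, 0.6]
gripper_width: 0.0853
gripper_force: 0.0
```

>>> {"api": "step_arm", "payload": {"increments": "0 0 .03 0; 0 0 .06 0; 0 0 .09 0; 0 0 .105 0; 0 0 .105 0"}}

```text
t: 22.15
position: [0.4002, 0.1856, -0.0059]
ee_rot: [0.667, 0.745, 0.0, 0.0]
wrist_force: [0.1, 0.1, -0.9]
gripper_width: 0.0854
gripper_force: 0.0
```

>>> {"api": "step_arm", "payload": {"increments": "0 0 0 0; 0 0 0 0; 0 0 0 0; 0 0 0 0; 0 0 0 0; 0 0 0 0; 0 0 0 0", "gripper": -1, "newtons": 60}}

```text
t: 22.85
position: [0.4003, 0.1858, -0.0056]
ee_rot: [0.667, 0.745, 0.0, 0.0]
wrist_force: [-1.5, -0.1, 5.2]
gripper_width: 0.0588
gripper_force: 65.0
```

>>> {"api": "step_arm", "payload": {"increments": "0 0 -.1 0; 0 0 -.25 0; 0 0 -.45 0; 0 0 -.6 0; 0 0 -.65 0; -.3 0 -.65 0; -.6 .05 -.65 0; -.9 .1 -.65 0; -1 .1 -.65 0; -1 .1 -.65 0"}}

```text
t: 23.85
position: [0.4309, 0.0361, 0.0903]
ee_rot: [0.668, 0.744, -0.001, -0.0]
wrist_force: [-0.9, 1.0, -2.1]
gripper_width: 0.0584
gripper_force: 64.9
```

>>> {"api": "step_arm", "payload": {"increments": "-.3 0 0 .02; -.6 0 0 .04; -.8 .03 0 .06; -.9 .03 0 .071; -.9 .03 0 .071; -.9 .03 0 .071"}}

```text
t: 24.45
position: [0.4502, -0.0945, 0.0906]
ee_rot: [0.815, 0.58, -0.0, -0.001]
wrist_force: [0.4, -0.2, -1.3]
gripper_width: 0.0582
gripper_force: 64.9
```

```bash
python3 - <<'E'
from workcell import *
from h import *
s=state();inc(s,.4515,-.1255,.03,71);print(s["gripper_force"],s["wrist_force"])
E
```

```text
at [ 0.4502 -0.0945  0.0906] psi 70.9 w 0.0582  inc [-0.193  0.077  0.404] turn -0.0003 rows 2.0
64.90293502807617 [ 0.3804487  -0.18904477 -1.25425225]
```

>>> {"api": "step_arm", "payload": {"increments": "-.1 .04 0 0; -.19 .077 0 0; -.19 .077 0 0; -.19 .077 .15 0; -.19 .077 .3 0; -.19 .077 .45 0; -.19 .077 .55 0; -.19 .077 .59 0; -.19 .077 .59 0"}}

```text
t: 25.35
position: [0.4517, -0.1255, 0.0023]
ee_rot: [0.815, 0.58, -0.001, -0.001]
wrist_force: [0.5, -0.8, -1.5]
gripper_width: 0.0587
gripper_force: 65.0
```

>>> {"api": "step_arm", "payload": {"increments": "0 0 .01 0; 0 0 .02 0; 0 0 .03 0; 0 0 .04 0; 0 0 .04 0; 0 0 .04 0"}}

```text
t: 25.95
position: [0.4525, -0.1263, -0.003]
ee_rot: [0.815, 0.579, 0.0, 0.0]
wrist_force: [0.7, -0.1, -1.8]
gripper_width: 0.0586
gripper_force: 65.0
```

Rim contact would come near -0.0056 and the floor near -0.0116. I creep down.

>>> {"api": "step_arm", "payload": {"increments": "0 0 .01 0; 0 0 .02 0; 0 0 .03 0; 0 0 .035 0; 0 0 .035 0"}}

```text
t: 26.45
position: [0.4523, -0.1262, -0.0085]
ee_rot: [0.815, 0.579, -0.0, -0.0]
wrist_force: [-0.0, 0.5, -1.5]
gripper_width: 0.0587
gripper_force: 65.0
```

>>> {"api": "step_arm", "payload": {"increments": "0 0 .007 0; 0 0 .014 0; 0 0 .02 0; 0 0 .026 0; 0 0 .026 0"}}

```text
t: 26.95
position: [0.4525, -0.1263, -0.0116]
ee_rot: [0.815, 0.579, 0.0, 0.0]
wrist_force: [-0.9, 0.5, 6.4]
gripper_width: 0.0584
gripper_force: 65.8
```

>>> {"api": "step_arm", "payload": {"increments": "0 0 0 0; 0 0 0 0; 0 0 0 0; 0 0 0 0; 0 0 0 0; 0 0 -.1 0; 0 0 -.3 0; 0 0 -.6 0; 0 0 -.85 0; 0 0 -.95 0; 0 .2 -.95 0; 0 .5 -.95 0", "gripper": 1}}

```text
t: 28.15
position: [0.5225, -0.1506, 0.1316]
ee_rot: [0.815, 0.579, 0.0, 0.0]
wrist_force: [1.4, -0.7, -1.5]
gripper_width: 0.0856
gripper_force: 0.0
```

```bash
python3 - <<'E'
from workcell import *
from h import *
s=state();inc(s,.6638,-.0275,.125,101.4)
E
```

```text
at [ 0.5225 -0.1506  0.1316] psi 70.8 w 0.0856  inc [1.085 0.62  0.044] turn -0.085 rows 4.0
```

>>> {"api": "step_arm", "payload": {"increments": ".3 .2 0 -.02; .6 .4 0 -.04; .9 .6 0 -.06; 1 .62 0 -.085; 1 .62 0 -.085; 1 .62 0 -.085"}}

```text
t: 28.75
position: [0.6601, -0.0395, 0.1295]
ee_rot: [0.633, 0.774, -0.001, -0.001]
wrist_force: [0.2, -0.5, -0.9]
gripper_width: 0.0857
gripper_force: 0.0
```

```bash
python3 look.py w11; python3 - <<'E'
from h import *
import pickle
s,cp=pickle.load(open("w11.pkl","rb"));inc(s,.6638,-.0275,.006,101.4)
im=cv2.imread("pics/w11.png");h=cv2.cvtColor(im,cv2.COLOR_BGR2HSV)
q=project(cp,[[.6638,-.0275,.078]])[0];print("pred",q)
m=((h[...,1]<40)&(h[...,2]>130)).astype(np.uint8)
n,l,st,ce=cv2.connectedComponentsWithStats(m)
for i in range(1,n):
    if st[i,4]>1000: print(st[i],ce[i],plane(cp,[ce[i]],.078)[0].round(4))
E
```

```text
at [ 0.6601 -0.0395  0.1295] psi 101.4 w 0.0857  inc [0. 0. 0.] turn 0 rows 0.0
at [ 0.6601 -0.0395  0.1295] psi 101.4 w 0.0857  inc [0.074 0.041 0.823] turn -0.0 rows 3.0
pred [288.63332712 203.42572223]
[    0     0   560   296 71130] [293.9833966  119.68640517] [0.656  0.0272 0.078 ]
[   0   16   75  162 6068] [25.30372446 88.91018457] [0.4877 0.0123 0.078 ]
[ 255  168   73   71 4029] [291.27525441 203.06378754] [ 0.6655 -0.0269  0.078 ]
[  55  280   72   52 1075] [ 85.70976744 303.57209302] [ 0.5313 -0.1327  0.078 ]
[ 236  307  160   59 3775] [291.75046358 335.75788079] [ 0.6872 -0.1294  0.078 ]
```

Jar confirmed upright at (0.665,-0.027).

>>> {"api": "step_arm", "payload": {"increments": ".07 .045 0 0; .07 .045 .15 0; .07 .045 .4 0; .07 .045 .65 0; .07 .045 .78 0; .07 .045 .815 0; .07 .045 .815 0; .07 .045 .815 0"}}

```text
t: 29.6
position: [0.6662, -0.0285, 0.0097]
ee_rot: [0.634, 0.774, 0.001, 0.001]
wrist_force: [0.4, -0.5, 0.8]
gripper_width: 0.0859
gripper_force: 0.0
```

>>> {"api": "step_arm", "payload": {"increments": "0 0 0 0; 0 0 0 0; 0 0 0 0; 0 0 0 0; 0 0 0 0; 0 0 0 0", "gripper": -1, "newtons": 40}}

```text
t: 30.2
position: [0.6663, -0.0283, 0.0097]
ee_rot: [0.633, 0.774, 0.001, 0.001]
wrist_force: [0.2, 0.6, 6.0]
gripper_width: 0.0545
gripper_force: 42.7
```

>>> {"api": "step_arm", "payload": {"increments": "0 0 -.1 0; 0 0 -.25 0; 0 0 -.45 0; 0 0 -.65 0; .2 -.15 -.7 0; .45 -.4 -.7 0; .7 -.65 -.7 0; .95 -.85 -.7 0; 1 -1 -.7 0; 1 -1 -.7 0; 1 -1 -.7 0"}}

```text
t: 31.3
position: [0.4883, 0.0894, 0.1134]
ee_rot: [0.633, 0.774, 0.0, 0.0]
wrist_force: [-0.2, 0.8, -1.3]
gripper_width: 0.0553
gripper_force: 42.7
```

```bash
python3 - <<'E'
from workcell import *
from h import *
s=state();inc(s,.401,.1835,.115);print(s["gripper_force"])
E
```

```text
at [0.4883 0.0894 0.1134] psi 101.4 w 0.0553  inc [ 0.73  -0.446 -0.012] turn 0 rows 3.0
42.66983985900879
```

>>> {"api": "step_arm", "payload": {"increments": ".25 -.15 0 0; .5 -.3 0 0; .7 -.42 0 0; .73 -.446 0 0; .73 -.446 0 0; .73 -.446 0 0"}}

```text
t: 31.9
position: [0.403, 0.1831, 0.1132]
ee_rot: [0.634, 0.773, 0.001, 0.001]
wrist_force: [-0.2, -0.1, -1.6]
gripper_width: 0.0546
gripper_force: 42.8
```

```bash
python3 look.py w12; python3 - <<'E'
from h import *
import pickle
s,cp=pickle.load(open("w12.pkl","rb"));inc(s,.401,.1835,.025)
im=cv2.imread("pics/w12.png");g=im.max(2)
t=np.linspace(0,2*np.pi,60)
m=(g<60).astype(np.uint8);m[265:]=0
n,l,st,ce=cv2.connectedComponentsWithStats(m)
for i in range(1,n):
    if st[i,4]>600: print(st[i],ce[i].round(0))
print("plate pred",project(cp,[[.401+.048*np.sqrt(2)*np.cos(np.radians(96.8+45+90*k)),.1845+.048*np.sqrt(2)*np.sin(np.radians(96.8+45+90*k)),.01] for k in range(4)]).round(0).tolist())
E
```

```text
at [0.403  0.1831 0.1132] psi 101.3 w 0.0546  inc [0. 0. 0.] turn 0 rows 0.0
at [0.403  0.1831 0.1132] psi 101.3 w 0.0546  inc [ 0.006 -0.013  0.588] turn 0 rows 2.0
[ 418  115   72  108 1295] [437. 160.]
[ 221  135  120  112 7798] [275. 174.]
[ 466  146   76   78 1921] [517. 191.]
[396 246  80  19 790] [432. 255.]
plate pred [[223.0, 136.0], [219.0, 248.0], [329.0, 256.0], [342.0, 145.0]]
```

View pics/w12.png

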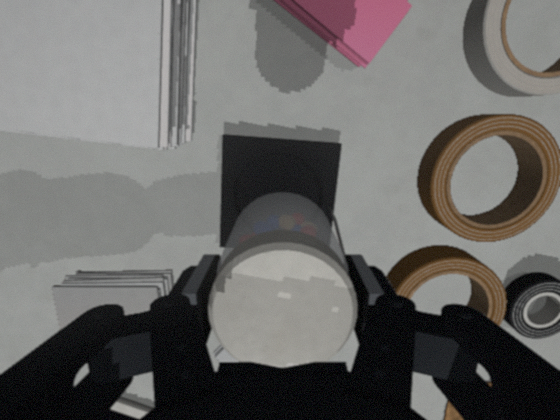

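The plate corners match the prediction to within 1–2 px, so I lower the jar.

>>> {"api": "step_arm", "payload": {"increments": ".006 -.013 .15 0; .006 -.013 .35 0; .006 -.013 .5 0; .006 -.013 .57 0; .006 -.013 .62 0; .006 -.013 .62 0; .006 -.013 .62 0"}}

```text
t: 32.65
position: [0.4, 0.1839, 0.0206]
ee_rot: [0.634, 0.774, 0.001, 0.0]
wrist_force: [0.6, -0.1, -1.4]
gripper_width: 0.055
gripper_force: 42.8
```

>>> {"api": "step_arm", "payload": {"increments": "0 0 .01 0; 0 0 .02 0; 0 0 .03 0; 0 0 .04 0; 0 0 .04 0"}}

```text
t: 33.15
position: [0.3989, 0.1837, 0.0139]
ee_rot: [0.633, 0.774, -0.0, -0.0]
wrist_force: [-0.1, -0.1, -0.0]
gripper_width: 0.055
gripper_force: 42.8
```

>>> {"api": "step_arm", "payload": {"increments": "0 0 .006 0; 0 0 .012 0; 0 0 .018 0; 0 0 .024 0; 0 0 .024 0"}}

```text
t: 33.65
position: [0.399, 0.1838, 0.0107]
ee_rot: [0.633, 0.774, 0.0, -0.0]
wrist_force: [-2.5, -0.8, 3.1]
gripper_width: 0.0547
gripper_force: 43.1
```

On the floor at the expected height, so I release and withdraw.

>>> {"api": "step_arm", "payload": {"increments": "0 0 0 0; 0 0 0 0; 0 0 0 0; 0 0 0 0; 0 0 0 0; 0 0 -.1 0; 0 0 -.3 0; 0 0 -.6 0; 0 0 -.9 0; 0 0 -1 0; 0 0 -1 0; 0 0 -1 0", "gripper": 1}}

```text
t: 34.85
position: [0.3988, 0.1837, 0.16]
ee_rot: [0.633, 0.774, -0.0, -0.0]
wrist_force: [0.0, -0.4, -0.4]
gripper_width: 0.0856
gripper_force: 0.0
```

```bash
python3 look.py w13; python3 - <<'E'
from h import *
from workcell import *
import pickle
s,cp=pickle.load(open("w13.pkl","rb"))
im=cv2.imread("pics/w13.png");h=cv2.cvtColor(im,cv2.COLOR_BGR2HSV)
m=((h[...,1]<40)&(h[...,2]>130)).astype(np.uint8)
n,l,st,ce=cv2.connectedComponentsWithStats(m)
for i in range(1,n):
    if 1500<st[i,4]<9000 : print("wrist",st[i],plane(cp,[ce[i]],.079)[0].round(4))
b=capture("side");cs=camera_params("side");hb=cv2.cvtColor(b,cv2.COLOR_BGR2HSV)
cv2.imwrite("pics/end.png",b)
# tags in the small tray (kraft colour), cards in the large tray (white) near the expected pixels
def comp(mask,P):
    q=project(cs,[P])[0]; n,l,st,ce=cv2.connectedComponentsWithStats(mask.astype(np.uint8))
    i=l[int(round(q[1])),int(round(q[0]))]; c=ce[i] if i else None
    print(P,"pred",q.round(1),"comp",st[i],c,plane(cs,[c],P[2])[0].round(3) if i else None)
comp((hb[...,1]>70)&(hb[...,0]>8)&(hb[...,0]<25)&(hb[...,2]>120),[.556,-.355,.032])
comp((hb[...,1]<40)&(hb[...,2]>185),[.452,-.125,.055])
E
```

```text
at [0.3988 0.1837 0.16  ] psi 101.4 w 0.0856  inc [0. 0. 0.] turn 0 rows 0.0
wrist [ 431  136   56   66 2204] [0.5242 0.2367 0.079 ]
[0.556, -0.355, 0.032] pred [333.3 135.8] comp [322 126  24  21 315] [334.36190476 136.04126984] [ 0.553 -0.356  0.032]
[0.452, -0.125, 0.055] pred [315.8 188.8] comp [ 270   76  190  172 8819] [367.83354122 167.87016669] [ 0.39  -0.282  0.055]
```

```bash
python3 - <<'E'
from h import *
import pickle
s,cp=pickle.load(open("w13.pkl","rb"));g=cv2.medianBlur(cv2.imread("pics/w13.png",0),5)
q=project(cp,[[.399,.185,.079]])[0];print("pred",q)
c=cv2.HoughCircles(g[:290],cv2.HOUGH_GRADIENT,1,20,param1=80,param2=20,minRadius=24,maxRadius=40)
for x in c[0]:
    if np.hypot(*(x[:2]-q))<40: print(x,plane(cp,[x[:2]],.079)[0].round(4))
b=cv2.imread("pics/end.png");h=cv2.cvtColor(b,cv2.COLOR_BGR2HSV)
cs=pickle.load(open("w13.pkl","rb"))
from workcell import camera_params
cs=camera_params("side");m=(h[...,2]<60)
def corner(L,W,ps,c,z):
    a=np.radians(ps);return [[c[0]+i*L/2*np.cos(a)-j*W/2*np.sin(a),c[1]+i*L/2*np.sin(a)+j*W/2*np.cos(a),z] for i,j in((1,1),(1,-1),(-1,-1),(-1,1))]
q=project(cs,corner(.115,.059,71,(.4525,-.126),.055));t=np.zeros(m.shape,np.uint8);cv2.fillPoly(t,[q.round().astype(int)],1)
print("card top dark frac",m[t>0].mean(),"mean HSV",h[t>0].mean(0),"std V",h[t>0][:,2].std())
E
```

```text
pred [280.66004553 206.16426109]
[282.5 204.5  33.3] [0.4001 0.1866 0.079 ]
card top dark frac 0.0 mean HSV [ 64.79255319   9.03590426 197.60505319] std V 25.929828096297776
```

The jar, tags and cards all check out in place, so I hand in.

```bash
python3 -c "
from workcell import *
print(hand_in())"
```

```text
the job is handed in; nothing more can be done
None
```

I handed the job in at about 35 s with the jar, tags and cards each released on the floor of its own holder; the judge returned no verdict. Their positions come from the camera images and the arm's contact heights. I kept the arm clear of the tape roll and cutter but did not re-measure them at the end.

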